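Turn the supply carousel to serve the thread reel

TASK

Bring the white thread reel round to the visitor: turn the supply carousel, pushing only on one or more of its wooden arms with a fingertip and without spinning it, until the bay with the reel is centred on the flat steel tongue that sticks out of the carousel's foot, then take the finger away. Do not touch or lift the reel or the other pots, do not push on the tray, and leave everything around the carousel where it is.

Things in the scene. Friction and masses are not known exactly. Their poses are not given: they have to be found in the camera images.
- carousel: fixed round grey foot of the supply carousel, 140 mm across. Origin: on the carousel's vertical turning axis, on the work surface.
- tray: round grey plastic tray, 180 mm across, top 30 mm up; turns either way on the foot, no stop within a full turn. Four square bays (walls 12 mm high, 46 mm inside), centres 55 mm from the axis, midway between the arms. Origin: on the axis at surface height, z up. Light drag (about 1 N at an arm); stays where left, does not run on after a slow push.
- arms: the four straight push arms (spokes) of dark wood, fixed to the tray and turning with it, along this body's +x, +y, -x and -y. Each is 14 mm wide, from 36 to 60 mm above the surface, and reaches out to 138 mm from the axis; its last 48 mm stand free beyond the tray's rim. Origin: on the axis at surface height; z up.
- tongue: fixed flat dark steel tongue, 8 mm thick, 50 mm wide, lying on the surface; it comes out from under the tray and ends in a round pad 68 mm across with a cork face, pad centre 175 mm from the axis. Origin: on the carousel's axis; its +x points along the tongue, outwards. The push arms pass 28 mm above it.
- serve (a point): the point where the centre of a pot's underside should come: on the tongue's centre line, 55 mm from the carousel's axis, at tray top height (30 mm). Fixed, does not turn with the tray.
- reel: empty thread reel, white plastic, standing loose in one of the four bays: 48 mm tall, two flanges 42 mm across and a narrow 23 mm waist between them, flat round top with a small dark hole, the only round pot. Origin: centre of its underside; z up. Its top is 78 mm above the surface. It has about 2 mm of play in its bay.
- tub: small open square tub, white plastic, 42 mm wide, 30 mm tall, loose in another bay. Origin: centre of underside.
- box: small square box with a flat lid, white plastic, 43 mm wide, 40 mm tall, loose in another bay. Origin: centre of underside.
- case: narrow upright case, white plastic, 42 x 18 mm, 44 mm tall, loose in another bay. Origin: centre of underside.
- tape: bystander: cardboard roll core lying flat beside the carousel, 90 mm across, 24 mm high. Origin: centre of underside.
- stamp: bystander: wooden block stamp with a round grip, 50 x 30 mm, 44 mm high, beside the carousel. Origin: centre of underside.
- glue: bystander: white glue bottle, 44 mm across, 120 mm tall, to the left. Origin: centre of underside.
- penpot: bystander: square white pot of marker pens, 75 mm wide, 165 mm tall with the pens, to the right. Origin: centre of underside.
- papercup: bystander: paper cup, 76 mm across, 85 mm tall, to the left. Origin: centre of underside.
- wirering: bystander: aluminium ring lying flat, 100 mm across, 14 mm high, to the right. Origin: centre of underside.
There are look-alikes about, which are no part of the job. Leave any red look-alike of the reel alone. Of the things shaped like the tongue, the steel one is meant.

How it is judged:
By the outcome, as a careful person would: the job done as asked, in the order asked, and still so for the second after the job is handed in, with the robot touching nothing.
It also fails if it takes over 48 s, if anything falls off the work surface, if the arm or the gripper's body presses on something with over 40 N, if the wrist force passes 120 N, or if a joint passes its speed limit or range.

ROBOT

A 6-joint arm with a two-finger parallel gripper is mounted at the origin on the work surface. World frame = base frame: x ahead of the robot, y to its left, z up, the work surface at z = 0. Lengths are in m, angles in rad, forces in N, time in s.
With the tool pointing down it reaches from about 0.375 to 0.75 m from the base axis. Payload 9 kg.
Tool frame: the origin (TCP) lies at the very end of the fingers, on their centre line; the grasp point (between the pads) lies r.pinch_z behind it (r.pinch_z is the distance from the TCP to the grasp point, in m); z points along the fingers, y is the line along which they close (so a half turn about z gives the same grasp; the last joint's range is limited). The gripper opens to 85 mm and grips with 20 to 120 N. Pads are 22 mm wide; open, the fingers measure 114 mm over their backs; the gripper's body (76 mm by 85 mm) begins 54 mm behind the grasp point. The pads swing forward as they close: fully open they stand 13 mm farther back than shut.
Start: joints at [-1.351, 0.104, 0.097, 1.564, 0, 1.353], TCP at [0.254, -0.543, 0.231] pointing down, gripper open.
Joint ranges: [-2.99, 2.99], [-0.84, 1.86], [-1.1, 1.16], [-1.84, 2.11], [-1.51, 1.56], [-3.14, 3.14]. Speed limits (rad/s): [2.22, 2.22, 2.57, 3.14, 3.14, 3.14].

INTERFACE

Orientations are given as a 3x3 rotation matrix whose columns are the frame's x, y, z axes.
In Python, from plant import r, eyes, job gives the robot as it stands.
- The arm moves only by the tool step_arm, never from a script. Its argument "moves" is a list of rows, each an object with "slide": the shift along the tool's x, y, z in units of 40 mm (1.0 is 40 mm), a list of three; "spin": the turn about the tool's z in units of 5 degrees (1.0 is 5 degrees). In form: [{"slide": [dx, dy, dz], "spin": spin}, ...]. A call has 1 to 8 rows; each row shifts and turns the commanded pose from where the row before left it, along the tool's axes as they then stand; what a row does not reach is not made up. A row lasts 1/10 s, in which the tool goes at most 50 mm and 8.59 degrees, less where a joint would pass 70% of its speed; a pose out of reach is approached as far as the arm can. A call is refused whole if a number of a shift passes 1 or a number of a turn 1, either way. A call with a gripper value outside its range is refused whole. "claw" is the opening, from 0 (shut) to 1 (fully open), set as the call begins (left out, the last holds). The fingers move at their own pace and stop on an object; "newtons" is the grip in N (left out, the last holds). Time passes only in rows, so rows that do not move let the fingers close. It gives the time, the measured TCP pose, the force, the opening and the grip force at its end, in the units of the state.
- r.observe(): the state, without advancing time (a new reading comes with each control period).
- eyes.get_image(name): name is "scene" or "top" or "wrist"; returns a dict with "pixels" (400x640x3 uint8, red, green, blue), "intrinsics" (3x3 intrinsics, pixels), "world_from_camera" (4x4, takes a point from camera to world coordinates). Camera axes: x right, y down, z forward; pixel columns grow to the right and rows downward; lengths in m; the calibration is good to about 2 mm. The wrist camera is an equidistant fisheye: a pixel r from the principal point sees the ray r / f radians off the axis. A picture is of the moment at which its call begins. There is no depth.
- job.close_job(): hands the job in; it is judged then, once.
The state is a dict: "clock": time; "joint_pos": joint angles; "dq": joint speeds; "effort": joint torques, N m; "ee_pos": TCP position; "eef_rot": TCP orientation; "wrist_force": force on the tool from outside, world axes, zero at the start; "ft_torque": the same for the moment, N m; "grip_width": finger opening in m; "gripper_force": force on a finger pad.
Only numpy, scipy, OpenCV 4.12 (cv2) and the standard library are available. Lean on these libraries where they do the work, as an engineer would, in place of code of your own. Each camera call takes 0.05 s, during which the arm holds its last target. There are 200 camera calls.

## Working session

There is one attempt and no reset: what is moved stays moved. The work goes in short steps, Python scripts to look and compute and a tool call to move; the robot and the scene stay as the last step left them, time stands still between calls to the robot, and variables do not carry over. Pictures are saved under pics/ and viewed, at most 10 in all, crops included, and the job is handed in when it is done.

Besides the shell and the picture viewer there is one more tool, called after "Emit:" by a JSON object that holds its "name" and its "arguments", one argument or row to a line. step_arm: Moves the arm, as the interface text tells. Its arguments: {"type":"object","properties":{"moves":{"type":"array","items":{"type":"object","properties":{"slide":{"type":"array","items":{"type":"number"}},"spin":{"type":"number"}}}},"claw":{"type":"number"},"newtons":{"type":"number"}},"required":["moves"]}

```bash
mkdir -p pics; ls; python3 - <<'E'
from plant import r,eyes,job
import cv2,numpy as np
for n in("top","scene"):
    d=eyes.get_image(n); cv2.imwrite(f"pics/{n}0.png",d["pixels"][:,:,::-1]); np.savez(f"{n}0.npz",**d)
    print(n,d["intrinsics"].round(1).tolist(),d["world_from_camera"].round(4).tolist())
s=r.observe();print(s["clock"],s["ee_pos"],s["eef_rot"],r.pinch_z,s["grip_width"])
E
```

```text
pics
top [[456.6, 0.0, 313.9], [0.0, 456.6, 197.3], [0.0, 0.0, 1.0]] [[0.0009, -0.9938, 0.1109, 0.2931], [-1.0, -0.0006, 0.0025, -0.0058], [-0.0024, -0.1109, -0.9938, 1.3476], [0.0, 0.0, 0.0, 1.0]]
scene [[427.8, 0.0, 321.8], [0.0, 427.8, 196.3], [0.0, 0.0, 1.0]] [[0.8149, 0.4221, -0.3972, 0.873], [0.5795, -0.6063, 0.5446, -0.5976], [-0.0109, -0.6739, -0.7387, 0.8831], [0.0, 0.0, 0.0, 1.0]]
0.1 [ 0.25430077 -0.54311006  0.23058518] [[ 9.05694042e-01  4.23931858e-01 -2.88071610e-04]
 [ 4.23931889e-01 -9.05693309e-01  1.17587409e-03]
 [ 2.37585958e-04 -1.18710490e-03 -9.99999267e-01]] 0.0187 0.08527575113843688
```

View pics/top0.png

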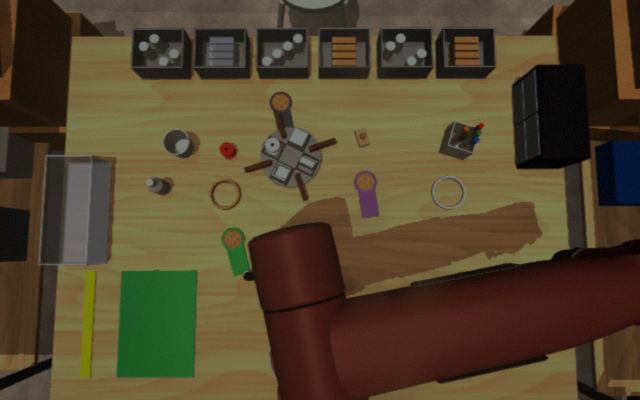

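View pics/scene0.png

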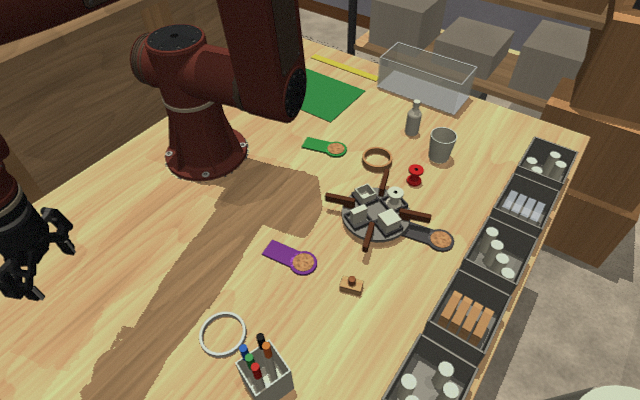

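The top view shows the carousel near (292,155). 

Reel candidates are the white round-topped reel at (271,145), the red look-alike at (228,150), and the square pots at (297,137), (307,163) and (283,172). Tongue candidates are steel at (281,102), purple at (366,182) and green at (233,238). By the description I choose the white reel at (271,145) and the steel tongue at (281,102). I'll check both in a close crop.

```bash
cat > h.py <<'E'
import numpy as np,cv2
def cast(d,u,v,z):
    K=d["intrinsics"];T=d["world_from_camera"]
    p=np.array([(u-K[0,2])/K[0,0],(v-K[1,2])/K[1,1],1]); w=T[:3,:3]@p; o=T[:3,3]
    return o+w*(z-o[2])/w[2]
def proj(d,P):
    T=d["world_from_camera"];K=d["intrinsics"];c=T[:3,:3].T@(np.asarray(P)-T[:3,3]);q=K@c
    return q[:2]/q[2]
E
python3 - <<'E'
from h import *
d=np.load("top0.npz");a=d["pixels"][80:215,215:385,::-1]
cv2.imwrite("pics/crop0.png",cv2.resize(a,None,fx=4.4,fy=4.4,interpolation=cv2.INTER_CUBIC))
img=d["pixels"]; hsv=cv2.cvtColor(img,cv2.COLOR_RGB2HSV)
# dark brown arms; cork
print(*[(p,img[p[1],p[0]].tolist(),hsv[p[1],p[0]].tolist()) for p in [(281,122),(322,146),(303,188),(258,166),(281,102),(283,118),(295,155),(250,130)]],sep="\n")
E
```

```text
((281, 122), [44, 29, 17], [13, 156, 44])
((322, 146), [40, 27, 17], [13, 147, 40])
((303, 188), [61, 39, 23], [13, 159, 61])
((258, 166), [59, 35, 17], [13, 182, 59])
((281, 102), [122, 88, 46], [17, 159, 122])
((283, 118), [46, 42, 39], [13, 39, 46])
((295, 155), [93, 86, 78], [16, 41, 93])
((250, 130), [122, 102, 61], [20, 127, 122])
```

View pics/crop0.png

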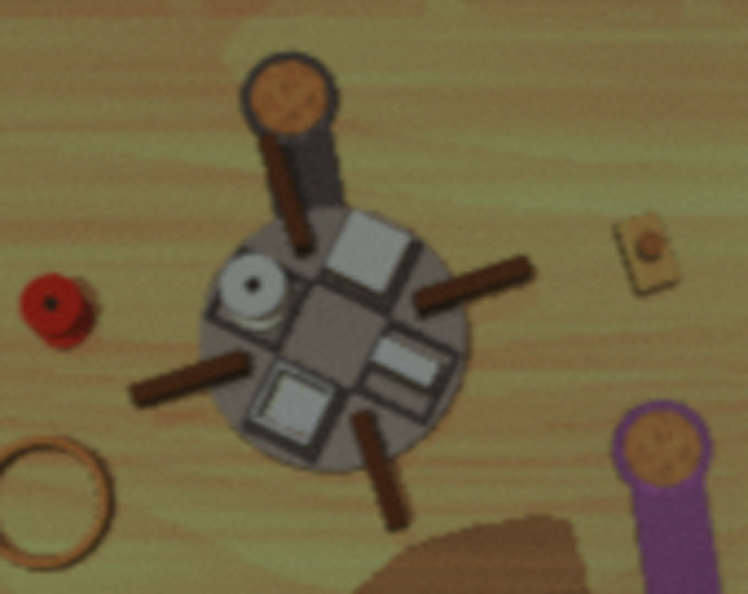

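The crop confirms the choice. The white reel with its dark hole is in the upper-left bay at crop (252,285). The steel tongue's cork pad is at crop (289,95). An arm lies just left of the tongue, and the red reel and purple tongue are separate.

```bash
cat > meas.py <<'E'
from h import *
def meas(d,verbose=True):
    hsv=cv2.cvtColor(d["pixels"],cv2.COLOR_RGB2HSV)
    roi=np.zeros(hsv.shape[:2],np.uint8); cv2.circle(roi,(292,155),75,255,-1)
    m=cv2.inRange(hsv,(3,110,15),(20,255,78))&roi
    n,L,st,c=cv2.connectedComponentsWithStats(m)
    arms=[]
    for i in range(1,n):
        if st[i,4]<60: continue
        p=np.argwhere(L==i)[:,::-1]
        w=np.array([cast(d,u,v,.06)[:2] for u,v in p]); mu=w.mean(0)
        U,S,V=np.linalg.svd(w-mu); t=(w-mu)@V[0]
        arms.append((mu,V[0],np.ptp(t),len(p)))
    cork=cv2.inRange(hsv,(5,130,85),(19,255,255))
    k=np.zeros_like(cork); cv2.circle(k,(281,102),11,255,-1)
    M=cv2.moments(cork&k,True); pad=cast(d,M["m10"]/M["m00"],M["m01"]/M["m00"],.009)[:2]
    return arms,pad,m
E
python3 - <<'E'
from meas import *
d=np.load("top0.npz");arms,pad,m=meas(d)
for a in arms: print(a[0].round(4),np.degrees(np.arctan2(a[1][1],a[1][0])).round(1),a[2].round(3),a[3])
# axis: least squares of lines
A=np.array([[-a[1][1],a[1][0]] for a in arms]); b=[A[i]@arms[i][0] for i in range(len(arms))]
ax,res,*_=np.linalg.lstsq(A,np.array(b),rcond=None); print("axis",ax,res)
print("mean of mids",np.mean([a[0] for a in arms],0))
for a in arms: v=a[0]-ax; print(np.degrees(np.arctan2(v[1],v[0])).round(2),np.hypot(*v).round(4))
v=pad-ax;print("pad",pad,np.degrees(np.arctan2(v[1],v[0])),np.hypot(*v))
re=cast(d,271.5,144.8,.078)[:2];v=re-ax;print("reel",re,np.degrees(np.arctan2(v[1],v[0])),np.hypot(*v))
for n,u,v,z in[("red",228,150,.04),("stamp",362,137,.02),("tape",226,194,.012),("cup",178,143,.05),("glue",155,185,.06),("penpot",465,138,.1),("ring",448,192,.01)]: print(n,cast(d,u,v,z)[:2].round(3))
E
```

```text
[0.6524 0.0975] -161.3 0.082 129
[ 0.5903 -0.0272] -71.9 0.078 163
[0.5269 0.1594] -70.9 0.078 157
[0.4658 0.0334] -159.9 0.08 142
[0.3558 0.0284] -81.6 0.125 197
axis [0.49141944 0.0558366 ] [0.02858266]
mean of mids [0.51825214 0.05829796]
14.52 0.1663
-40.04 0.1291
71.08 0.1095
-138.78 0.034
-168.55 0.1383
pad [0.73333517 0.09950742] 10.23287273296687 0.24582587258956345
reel [0.58452302 0.11765229] 33.5819893224546 0.11175623126814092
red [0.578 0.248]
stamp [ 0.622 -0.145]
tape [0.452 0.257]
cup [0.596 0.392]
glue [0.472 0.45 ]
penpot [ 0.599 -0.424]
ring [ 0.458 -0.398]
```

Emit:
{"name": "step_arm", "arguments": {
  "moves": [
    {"slide": [0.6,-0.6,0],"spin": 0},
    {"slide": [0.86,-0.83,0],"spin": 0},
    {"slide": [0.86,-0.83,0],"spin": 0},
    {"slide": [0.86,-0.83,0],"spin": 0},
    {"slide": [0.86,-0.83,0],"spin": 0},
    {"slide": [0.86,-0.83,0],"spin": 0},
    {"slide": [0.86,-0.83,0],"spin": -0.5},
    {"slide": [0,0,0],"spin": 0}
  ],
  "claw": 0
}}

```text
clock: 0.9
ee_pos: [0.3698, -0.2391, 0.2316]
eef_rot: [[0.883, 0.469, 0.001], [0.469, -0.883, 0.001], [0.001, -0.0, -1.0]]
wrist_force: [-0.0, 0.2, 0.3]
grip_width: 0.0003
gripper_force: 0.0
```

```bash
python3 - <<'E'
from plant import r
s=r.observe();R=s["eef_rot"];import numpy as np
print(s["clock"],s["ee_pos"],np.degrees(s["joint_pos"]).round(1),np.degrees(np.arctan2(R[1,0],R[0,0])),s["grip_width"],s["wrist_force"])
E
```

```text
0.9 [ 0.36979713 -0.2391198   0.2315583 ] [-5.00e+01 -2.23e+01 -2.02e+01  9.21e+01  1.00e-01  1.02e+02] 27.971267119402775 0.0003039895111066692 [-0.04044208  0.16075228  0.26532102]
```

Emit:
{"name": "step_arm", "arguments": {
  "moves": [
    {"slide": [0,0,0],"spin": -1},
    {"slide": [0,0,0],"spin": -1},
    {"slide": [0,0,0],"spin": -1},
    {"slide": [0,0,0],"spin": -1},
    {"slide": [0,0,0],"spin": -1},
    {"slide": [0,0,0],"spin": -1},
    {"slide": [0,0,0],"spin": -1},
    {"slide": [0,0,0],"spin": -1}
  ]
}}

```text
clock: 1.7
ee_pos: [0.3682, -0.2439, 0.231]
eef_rot: [[0.378, 0.926, -0.0], [0.926, -0.378, 0.0], [0.0, -0.001, -1.0]]
wrist_force: [-0.5, 0.5, 0.3]
grip_width: -0.0002
gripper_force: 0.0
```

Emit:
{"name": "step_arm", "arguments": {
  "moves": [
    {"slide": [0,0,0],"spin": -1},
    {"slide": [0,0,0],"spin": -1},
    {"slide": [0,0,0],"spin": -1},
    {"slide": [0,0,0],"spin": -1},
    {"slide": [0,0,0],"spin": -1},
    {"slide": [0,0,0],"spin": -1},
    {"slide": [0,0,0],"spin": -1},
    {"slide": [0,0,0],"spin": -1}
  ]
}}

```text
clock: 2.5
ee_pos: [0.3682, -0.2439, 0.231]
eef_rot: [[-0.305, 0.952, -0.0], [0.952, 0.305, 0.0], [0.0, -0.0, -1.0]]
wrist_force: [-0.6, -0.1, 0.1]
grip_width: 0.0002
gripper_force: 0.0
```

Emit:
{"name": "step_arm", "arguments": {
  "moves": [
    {"slide": [0.71,0.57,0],"spin": 0},
    {"slide": [0.71,0.57,0],"spin": 0},
    {"slide": [0.71,0.57,0],"spin": 0},
    {"slide": [0.71,0.57,0],"spin": 0},
    {"slide": [0.71,0.57,0],"spin": 0},
    {"slide": [0.71,0.57,0],"spin": 0},
    {"slide": [0.71,0.57,0],"spin": 0},
    {"slide": [0,0,0],"spin": 0}
  ]
}}

```text
clock: 3.3
ee_pos: [0.4611, -0.0029, 0.2309]
eef_rot: [[-0.306, 0.952, -0.0], [0.952, 0.306, 0.001], [0.001, 0.0, -1.0]]
wrist_force: [-0.6, 0.6, 0.1]
grip_width: 0.0001
gripper_force: 0.0
```

Emit:
{"name": "step_arm", "arguments": {
  "moves": [
    {"slide": [0,0,0.6],"spin": 0},
    {"slide": [0,0,0.6],"spin": 0},
    {"slide": [0,0,0.6],"spin": 0},
    {"slide": [0,0,0.6],"spin": 0},
    {"slide": [0,0,0.4],"spin": 0},
    {"slide": [0,0,0],"spin": 0}
  ]
}}

```text
clock: 3.9
ee_pos: [0.4591, -0.0061, 0.117]
eef_rot: [[-0.301, 0.953, -0.004], [0.953, 0.301, 0.001], [0.002, -0.003, -1.0]]
wrist_force: [-0.4, 0.3, -0.6]
grip_width: -0.0002
gripper_force: 0.0
```

```bash
python3 - <<'E'
from plant import eyes
from h import *
for n in("scene","top"):
    d=eyes.get_image(n); np.savez(f"{n}1.npz",**d)
    print(n,proj(d,[.459,-.007,.12]))
    if n=="scene": a=d["pixels"][130:330,230:500,::-1]; cv2.imwrite("pics/s1.png",cv2.resize(a,None,fx=2.9,fy=2.9))
E
```

```text
scene [327.20191967 188.78354271]
top [315.46554186 186.73331664]
```

View pics/s1.png

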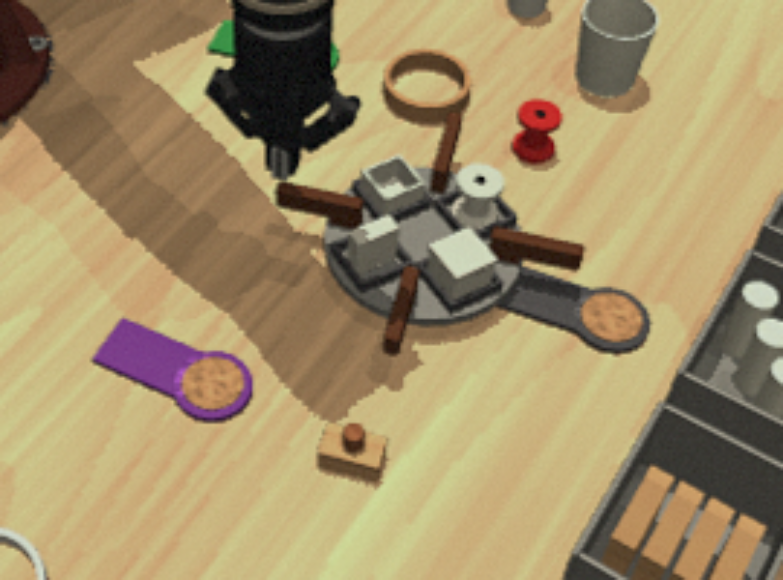

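The scene view shows the closed fingertip at crop (283,175). It is over the free side of the near arm at crop (280–360,200), and the knuckles sit well above pot height. Next I descend and push along the arc.

Emit:
{"name": "step_arm", "arguments": {
  "moves": [
    {"slide": [0,0,0.6],"spin": 0},
    {"slide": [0,0,0.6],"spin": 0},
    {"slide": [0,0,0.5],"spin": 0},
    {"slide": [0,-0.05,0.15],"spin": 0},
    {"slide": [0,0,0],"spin": 0},
    {"slide": [0,0,0],"spin": 0}
  ]
}}

```text
clock: 4.6
ee_pos: [0.4595, -0.0069, 0.0469]
eef_rot: [[-0.302, 0.953, 0.002], [0.953, 0.302, -0.001], [-0.001, 0.002, -1.0]]
wrist_force: [0.8, 0.9, -0.5]
grip_width: 0.0001
gripper_force: 0.0
```

Emit:
{"name": "step_arm", "arguments": {
  "moves": [
    {"slide": [0.12,0.02,0],"spin": 0},
    {"slide": [0.12,0,0],"spin": 0},
    {"slide": [0.1,0,0],"spin": 0},
    {"slide": [0.1,0,0],"spin": 0},
    {"slide": [0,0,0],"spin": 0}
  ]
}}

```text
clock: 5.1
ee_pos: [0.4539, 0.0111, 0.0453]
eef_rot: [[-0.303, 0.953, 0.0], [0.953, 0.303, -0.0], [-0.0, 0.0, -1.0]]
wrist_force: [0.2, 0.5, 0.7]
grip_width: -0.0
gripper_force: 0.0
```

Emit:
{"name": "step_arm", "arguments": {
  "moves": [
    {"slide": [0.13,-0.014,0],"spin": 0.5},
    {"slide": [0.13,-0.014,0],"spin": 0.5},
    {"slide": [0.13,-0.014,0],"spin": 0.5},
    {"slide": [0.13,-0.014,0],"spin": 0.5},
    {"slide": [0.13,-0.014,0],"spin": 0.5},
    {"slide": [0.13,-0.014,0],"spin": 0.5},
    {"slide": [0,0,0],"spin": 0}
  ]
}}

```text
clock: 5.8
ee_pos: [0.4445, 0.0407, 0.0452]
eef_rot: [[-0.045, 0.999, -0.0], [0.999, 0.045, 0.0], [0.0, -0.0, -1.0]]
wrist_force: [-0.1, -0.9, -1.0]
grip_width: 0.0
gripper_force: 0.0
```

```bash
python3 - <<'E'
from plant import eyes,r
from h import *
s=r.observe();p=s["ee_pos"][:2]-[.5588,.0658];R=s["eef_rot"]
print(s["clock"],s["ee_pos"],s["wrist_force"],np.hypot(*p),np.degrees(np.arctan2(p[1],p[0])),np.degrees(np.arctan2(R[1,0],R[0,0])))
for n in("scene","top"):
    d=eyes.get_image(n); np.savez(f"{n}2.npz",**d)
    if n=="scene": a=d["pixels"][130:330,230:500,::-1]; cv2.imwrite("pics/s2.png",cv2.resize(a,None,fx=2.9,fy=2.9))
E
```

```text
5.8 [0.44450068 0.04072845 0.04523109] [-0.08667451 -0.90629429 -0.99183089] 0.11701674186565779 -167.62811404228452 92.58208582393137
```

View pics/s2.png

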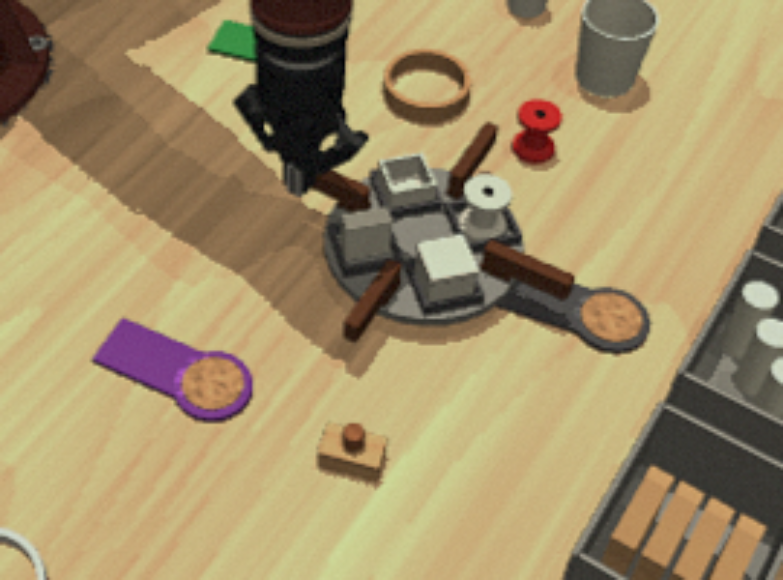

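The carousel is turning the right way, with the finger behind the near arm at crop (297,180) and the reel now at crop (487,190). I'll continue.

Emit:
{"name": "step_arm", "arguments": {
  "moves": [
    {"slide": [0.13,-0.014,0],"spin": 0.5},
    {"slide": [0.13,-0.014,0],"spin": 0.5},
    {"slide": [0.13,-0.014,0],"spin": 0.5},
    {"slide": [0.13,-0.014,0],"spin": 0.5},
    {"slide": [0.13,-0.014,0],"spin": 0.5},
    {"slide": [0.13,-0.014,0],"spin": 0.5},
    {"slide": [0,0,0],"spin": 0}
  ]
}}

```text
clock: 6.6
ee_pos: [0.4433, 0.0718, 0.0452]
eef_rot: [[0.214, 0.977, -0.0], [0.977, -0.214, -0.0], [-0.0, -0.0, -1.0]]
wrist_force: [-0.7, 0.5, 0.3]
grip_width: 0.0001
gripper_force: 0.0
```

Emit:
{"name": "step_arm", "arguments": {
  "moves": [
    {"slide": [0.13,-0.014,0],"spin": 0.5},
    {"slide": [0.13,-0.014,0],"spin": 0.5},
    {"slide": [0.13,-0.014,0],"spin": 0.5},
    {"slide": [0.13,-0.014,0],"spin": 0.5},
    {"slide": [0.13,-0.014,0],"spin": 0.5},
    {"slide": [0.06,-0.007,0],"spin": 0.3},
    {"slide": [0,0,0],"spin": 0}
  ]
}}

```text
clock: 7.3
ee_pos: [0.4493, 0.0994, 0.0453]
eef_rot: [[0.443, 0.896, 0.0], [0.896, -0.443, -0.0], [-0.0, 0.0, -1.0]]
wrist_force: [0.1, -1.2, -0.4]
grip_width: -0.0003
gripper_force: 0.0
```

```bash
cat > chk.py <<'E'
from plant import eyes,r
from meas import *
import sys
C=np.array([.5588,.0658])
s=r.observe();p=s["ee_pos"][:2]-C;R=s["eef_rot"]
an=lambda v:np.degrees(np.arctan2(v[1],v[0])).round(2)
print(s["clock"],s["ee_pos"],s["wrist_force"].round(1),np.hypot(*p),an(p),an(R[:,0]))
d=eyes.get_image("top"); np.savez(sys.argv[1]+".npz",**d)
arms,pad,m=meas(d)
for a in arms: print(a[0].round(4),"dir",an(a[1]),"pos",an(a[0]-C),np.hypot(*(a[0]-C)).round(4),a[2].round(3),a[3])
print("pad",pad,an(pad-C))
a=d["pixels"][80:215,215:385,::-1]
cv2.imwrite(f"pics/{sys.argv[1]}.png",cv2.resize(a,None,fx=4.4,fy=4.4,interpolation=cv2.INTER_CUBIC))
E
python3 chk.py t3
```

```text
7.3 [0.44928814 0.09938547 0.04525467] [ 0.1 -1.2 -0.4] 0.1145461978091315 162.95 63.67
[0.6478 0.0237] dir 155.03 pos -25.3 0.0984 0.081 159
[0.4803 0.1422] dir -151.4 pos 135.78 0.1095 0.33 5128
[ 0.5174 -0.0234] dir 65.48 pos -114.91 0.0984 0.079 160
pad [0.73309781 0.09950704] 10.95
```

View pics/t3.png

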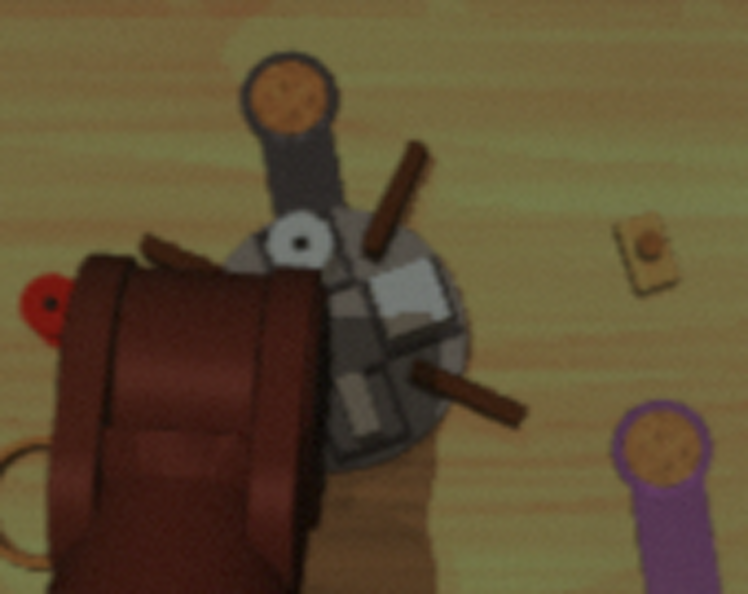

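The crop shows the reel at (300,242), close to the tongue line, with the arms at about −25.1°. Another 9° is needed, so I take 8° slowly and check.

Emit:
{"name": "step_arm", "arguments": {
  "moves": [
    {"slide": [0.1,-0.02,0],"spin": 0.4},
    {"slide": [0.1,-0.02,0],"spin": 0.4},
    {"slide": [0.1,-0.02,0],"spin": 0.4},
    {"slide": [0.07,-0.01,0],"spin": 0.3},
    {"slide": [0.03,0,0],"spin": 0.1},
    {"slide": [0,0,0],"spin": 0},
    {"slide": [0,0,0],"spin": 0}
  ]
}}

```text
clock: 8.05
ee_pos: [0.4547, 0.1146, 0.0453]
eef_rot: [[0.564, 0.826, 0.0], [0.826, -0.564, -0.0], [0.0, 0.0, -1.0]]
wrist_force: [0.2, -1.1, 0.6]
grip_width: 0.0001
gripper_force: 0.0
```

```bash
python3 chk.py t4
```

```text
8.05 [0.45468068 0.1146123  0.0453124 ] [ 0.2 -1.1  0.6] 0.11499336291817694 154.88 55.64
[0.6413 0.0121] dir 146.42 pos -33.05 0.0984 0.081 161
[0.4871 0.1573] dir -148.66 pos 128.1 0.1163 0.347 5088
[ 0.5057 -0.0179] dir -122.57 pos -122.37 0.0991 0.08 166
pad [0.73320356 0.09956116] 10.96
```

Emit:
{"name": "step_arm", "arguments": {
  "moves": [
    {"slide": [0.03,0,0],"spin": 0.1},
    {"slide": [0.03,0,0],"spin": 0.1},
    {"slide": [0,0,0],"spin": 0},
    {"slide": [0,0,0],"spin": 0}
  ]
}}

```text
clock: 8.5
ee_pos: [0.456, 0.1168, 0.0452]
eef_rot: [[0.579, 0.815, 0.0], [0.815, -0.579, -0.0], [-0.0, 0.0, -1.0]]
wrist_force: [-0.4, -0.2, -0.4]
grip_width: -0.0002
gripper_force: 0.1
```

```bash
python3 chk.py t5
```

```text
8.5 [0.45599012 0.11680335 0.04523224] [-0.4 -0.2 -0.4] 0.1147659049834832 153.61 54.6
[0.6399 0.0105] dir 145.85 pos -34.3 0.0982 0.08 160
[0.4887 0.1595] dir -148.91 pos 126.79 0.117 0.351 5095
[ 0.5041 -0.0165] dir -123.78 pos -123.64 0.0988 0.08 160
pad [0.73309781 0.09950704] 10.95
```

The arms now average −34.0°, against a target of −34.05°. I back off along the tangent, rise and move clear.

Emit:
{"name": "step_arm", "arguments": {
  "moves": [
    {"slide": [-0.1,0,0],"spin": 0},
    {"slide": [-0.2,0,0],"spin": 0},
    {"slide": [-0.2,0,0],"spin": 0},
    {"slide": [0,0,-0.5],"spin": 0},
    {"slide": [0,0,-1],"spin": 0},
    {"slide": [0,0,-1],"spin": 0},
    {"slide": [0,0,-1],"spin": 0},
    {"slide": [0,0,-1],"spin": 0}
  ]
}}

```text
clock: 9.35
ee_pos: [0.4438, 0.1, 0.227]
eef_rot: [[0.58, 0.815, 0.0], [0.815, -0.58, -0.0], [0.0, 0.0, -1.0]]
wrist_force: [1.3, -0.1, 0.8]
grip_width: -0.0002
gripper_force: 0.0
```

Emit:
{"name": "step_arm", "arguments": {
  "moves": [
    {"slide": [-0.9,0.5,0],"spin": 0},
    {"slide": [-0.9,0.5,0],"spin": 0},
    {"slide": [-0.9,0.5,0],"spin": 0},
    {"slide": [-0.9,0.5,0],"spin": 0},
    {"slide": [-0.9,0.5,0],"spin": 0},
    {"slide": [-0.9,0.5,0],"spin": 0},
    {"slide": [-0.9,0.5,0],"spin": 0},
    {"slide": [0,0,0],"spin": 0}
  ]
}}

```text
clock: 10.15
ee_pos: [0.411, -0.1902, 0.2249]
eef_rot: [[0.584, 0.812, -0.0], [0.812, -0.584, -0.001], [-0.001, 0.0, -1.0]]
wrist_force: [0.4, 0.2, -0.1]
grip_width: 0.0001
gripper_force: 0.0
```

```bash
python3 chk.py t6
```

```text
10.15 [ 0.41102262 -0.19019237  0.22491512] [ 0.4  0.2 -0.1] 0.29558458448810615 -120.0 54.29
[0.6401 0.0108] dir 145.73 pos -34.07 0.0982 0.079 147
[0.6138 0.1471] dir -124.56 pos 55.92 0.0982 0.08 143
[ 0.5042 -0.0159] dir -123.99 pos -123.73 0.0983 0.079 147
[0.4773 0.1205] dir 147.73 pos 146.12 0.0981 0.078 153
pad [0.73341429 0.09959315] 10.95
```

View pics/t6.png

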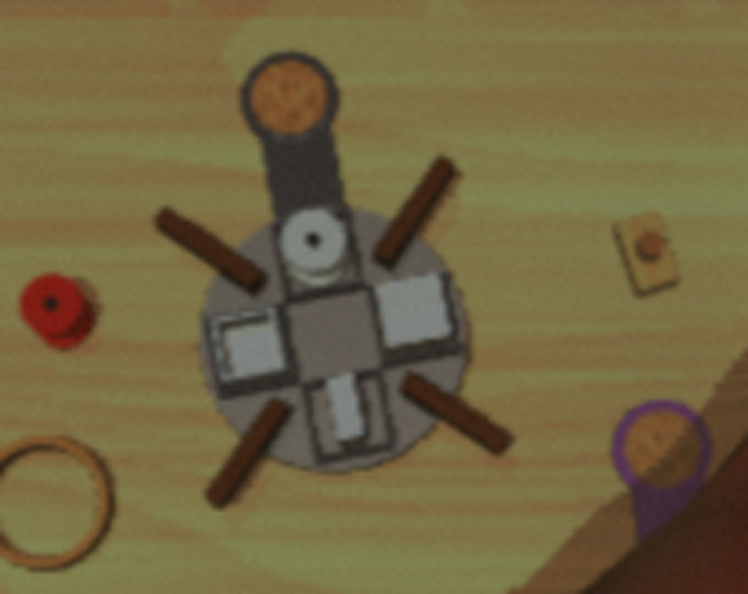

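The clear view shows the reel's bay at crop (313,240) in line with the steel tongue. The four-arm mean puts the bay at 11.06° against the tongue's 10.95°, and the red reel, tape and stamp have not moved. I'm handing in.

```bash
python3 -c "
from plant import job;print(job.close_job())"
```

```text
the job is handed in; nothing more can be done
None
```

I turned the carousel by one wooden arm until the white reel's bay sat within about 0.1° of the steel tongue's centre line, then took the finger clear and handed the job in at about 10 s; no verdict came back.

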